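# Draw a reagent pack from the gravity lane and top the lane up

### The job

Take the front twin-cap reagent pack out of its gravity lane, letting the ones behind roll down to the stop, and stand it upright in the empty bay of the grey tray. Then top up the lane with the spare pack from the bench: load it on at the lane's upper end so that it rolls down and stands upright behind the others. Set the packs down, do not drop them, and leave everything else where it is.

Things in the scene. Friction and masses are not known exactly. Their poses are not given: they have to be found in the camera images.
- lane: Fixed aluminium gravity lane of the tall twin-cap packs, left or right of two like lanes, turned at most 0.12 rad. x runs up the lane, away from the robot; z up; origin on the table below its middle. Its bed of free, lightly braked rollers (14 mm thick, 22.5 mm apart, 225 mm long) climbs at 10 degrees along +x; side guides 59 mm apart stand 11 mm over the rollers.
- lane_stop (a point): Centre of the lane's width at the inner face of the front stop, on the line of the roller tops (120 mm above the table); axes as the lane's body. From here the roller tops climb along +x at 10 degrees. The stop, 3 mm thick, stands 17 mm over the rollers: packs are lifted over it.
- lane_feed (a point): Centre of the lane's width on the roller tops, 180 mm up the slope from the stop: where the middle of the underside of a pack goes when loaded. The upper end is open above and behind, its guides flared. Axes as the lane's body (not sloped). A pack let go here rolls down by itself in about a second.
- lane_shelf (a point): Middle of the front edge of the wire shelf over the front of the lane, 325 mm above the table; axes as the lane's body. The shelf reaches 80 mm back (+x), 64 mm to each side, is 12 mm thick, and rests on two 20 mm posts 70 mm back, 43.5 mm to each side, with struts; a stack of cards on it reaches 351 mm. It blocks an upright tool over the front pack: come in tilted from the robot's side.
- pack_front: White reagent pack: a box 60 mm along its x, 50 wide along y, 72 tall, with two grey caps (24 mm across, in a row along x) that bring it to 85 mm. 0.17 to 0.34 kg. Origin: centre of its underside; z up through the caps. It starts first in the lane, standing on the rollers against the front stop, so leaning 10 degrees towards the robot (its x along the slope).
- pack_mid: White reagent pack: a box 60 mm along its x, 50 wide along y, 72 tall, with two grey caps (24 mm across, in a row along x) that bring it to 85 mm. 0.17 to 0.34 kg. Origin: centre of its underside; z up through the caps. It starts second in the lane, touching the first, leaning the same way.
- pack_back: White reagent pack: a box 60 mm along its x, 50 wide along y, 72 tall, with two grey caps (24 mm across, in a row along x) that bring it to 85 mm. 0.17 to 0.34 kg. Origin: centre of its underside; z up through the caps. It starts third in the lane, touching the second.
- pack_spare: White reagent pack: a box 60 mm along its x, 50 wide along y, 72 tall, with two grey caps (24 mm across, in a row along x) that bring it to 85 mm. 0.17 to 0.34 kg. Origin: centre of its underside; z up through the caps. It starts standing upright by itself on the bench, turned up to 0.5 rad from the robot's x; its ends are alike, so either way round will do.
- tray: Fixed grey plastic tray 190 mm along its x, 104 mm wide, walls 26 mm high and 4 mm thick, floor 5 mm, turned at most 0.25 rad. A cross wall halves it into two bays, each 89 by 96 mm inside and 21 mm deep. The near bay (-x, robot's side) is empty; the far one holds a bottle. Origin at the centre of its underside.
- tray_bay (a point): Centre of the floor of the tray's empty bay, 5 mm above the table; same axes as the tray.
- bottle: Bystander: round bottle 52 mm across and 105 mm tall standing loose in the tray's far bay. Origin under its centre.
- lane_wash: The other gravity lane, built exactly like lane (shelf too), same frame. It holds low cassettes and is left alone.
- wash_front: Bystander: low white cassette 80 x 50 x 46 mm with one grey cap 38 mm across (58 mm tall in all), first in the other lane. Origin under its centre.
- wash_back: Bystander: the same cassette, second in the other lane.
- cup: Bystander: loose specimen cup with a white lid, 64 mm across and 69 mm tall, on the far part of the bench. Origin under its centre.
- cup2: Bystander: a second loose specimen cup of the same kind.

How it is judged:
On the way, in this order (a step that is already met when the one before it is completed fails the run):
1. the front pack stands upright in the tray's empty bay, let go, and the two behind have rolled down to the stop (x of pack_front in the frame of tray_bay between -0.018 and 0.018 m and y of pack_front in the frame of tray_bay between -0.026 and 0.026 m and z of pack_front in the frame of tray_bay between -0.006 and 0.006 m and angle between pack_front's own z axis and vertical below 0.1 rad and x of pack_mid in the frame of lane between -0.0855 and -0.0655 m and y of pack_mid in the frame of lane between -0.012 and 0.012 m and z of pack_mid in the frame of lane between 0.1152 and 0.1352 m and angle between each of pack_mid, pack_back's own z axis and vertical below 0.3 rad and x of pack_back in the frame of lane between -0.0284 and -0.0044 m and y of pack_back in the frame of lane between -0.012 and 0.012 m and z of pack_back in the frame of lane between 0.1256 and 0.1456 m and contact force between the fingers and pack_front below 0.2 N), for 0.2 s.
2. the spare pack stands on the lane behind the other two, let go (x of pack_spare in the frame of lane between 0.0277 and 0.0577 m and y of pack_spare in the frame of lane between -0.012 and 0.012 m and z of pack_spare in the frame of lane between 0.1361 and 0.1561 m and angle between pack_spare's own z axis and vertical below 0.3 rad and contact force between the fingers and pack_spare below 0.2 N), for 0.2 s.
At the end, for the whole second after the job is handed in: Old front pack upright (0.1 rad) on the floor of the tray's empty bay, within 18 mm (x) and 26 mm (y) of its centre; on the lane's rollers, upright, within 12 mm of its centre line: old second pack at the stop (10 mm), old third behind it (12 mm), spare behind that (15 mm). All released, at rest (x of pack_front in the frame of tray_bay between -0.018 and 0.018 m and y of pack_front in the frame of tray_bay between -0.026 and 0.026 m and z of pack_front in the frame of tray_bay between -0.006 and 0.006 m and angle between pack_front's own z axis and vertical below 0.1 rad and x of pack_mid in the frame of lane between -0.0855 and -0.0655 m and y of pack_mid in the frame of lane between -0.012 and 0.012 m and z of pack_mid in the frame of lane between 0.1152 and 0.1352 m and angle between each of pack_mid, pack_back, pack_spare's own z axis and vertical below 0.3 rad and x of pack_back in the frame of lane between -0.0284 and -0.0044 m and y of pack_back in the frame of lane between -0.012 and 0.012 m and z of pack_back in the frame of lane between 0.1256 and 0.1456 m and x of pack_spare in the frame of lane between 0.0277 and 0.0577 m and y of pack_spare in the frame of lane between -0.012 and 0.012 m and z of pack_spare in the frame of lane between 0.1361 and 0.1561 m and linear speed of each of pack_front, pack_mid, pack_back, pack_spare below 0.02 m/s); the robot touches nothing.
It fails at once if a wash cassette in the other lane was shifted by more than 20 mm (distance of any of wash_front, wash_back from where it was at the start of the episode above 0.02 m).
It fails at once if the bottle in the tray was shifted by more than 20 mm or tipped (distance of bottle from where it was at the start of the episode above 0.02 m or angle between bottle's own z axis and vertical above 0.3 rad).
It fails at once if a specimen cup was shifted by more than 20 mm (distance of any of cup, cup2 from where it was at the start of the episode above 0.02 m).
It fails at once if a pack was dropped: out of the fingers it moved faster than 0.5 m/s (a fall of some 13 mm or more) ((linear speed of pack_front above 0.5 m/s and contact force between the fingers and pack_front below 0.05 N) or (linear speed of pack_spare above 0.5 m/s and contact force between the fingers and pack_spare below 0.05 N)).
It also fails if it takes over 69 s, if anything falls off the work surface, if the arm or the gripper's body presses on something with over 40 N, if the wrist force passes 120 N, or if a joint passes its speed limit or range.

### The arm

A 6-joint arm with a two-finger parallel gripper is mounted at the origin on the work surface. World frame = base frame: x ahead of the robot, y to its left, z up, the work surface at z = 0. Lengths are in m, angles in rad, forces in N, time in s.
With the tool pointing down it reaches from about 0.4 to 0.925 m from the base axis. Payload 3.4 kg.
Tool frame: the origin (TCP) lies on the mounting face of the last link; the fingertips stand 173 mm ahead of it and the grasp point (between the pads) lies 155 mm ahead of it; z points along the fingers, y is the line along which they close (so a half turn about z gives the same grasp; the last joint's range is limited). The gripper opens to 85 mm and grips with 20 to 120 N. Pads are 22 mm wide; open, the fingers measure 114 mm over their backs; the gripper's body (76 mm by 85 mm) begins 54 mm behind the grasp point. The pads swing forward as they close: fully open they stand 13 mm farther back than shut.
Start: joints at [-1.339, 0.307, 1.506, -0, 1.328, -0.073], TCP at [0.173, -0.548, 0.405] pointing down, gripper open.
Joint ranges: [-3.12, 3.12], [-1.05, 2.28], [0.14, 2.33], [-1.42, 4.57], [0.1, 2.73], [-2.68, 2.68]. Speed limits (rad/s): [2.57, 2.57, 3.14, 3.14, 3.14, 3.14].

### API

Orientations are given as a unit quaternion [x, y, z, w].
In Python, from workcell import * gives the robot as it stands.
- The arm moves only by the tool step_arm, never from a script. Its argument "targets" is a list of rows, each a list of 5 numbers: the shift along the tool's x, y, z normalised to -1 to 1, where 1 is 150 mm, then the turn about the tool's z normalised to -1 to 1, where 1 is 180 degrees, then the opening in per cent of the stroke, from 0 (shut) to 100 (fully open). In form: [[tx, ty, tz, yaw, grip], ...]. A call has 1 to 10 rows; each row is the pose to reach, as a shift and turn from the pose commanded when the call began, along the tool's axes at that moment, turning the shorter way round; what a row does not reach only later rows make up. A row lasts 1/8 s, in which the tool goes at most 62.5 mm and 10.7 degrees, less where a joint would pass 70% of its speed; a pose out of reach is approached as far as the arm can. A call with a number of a shift or a turn outside -1 to 1 is refused whole. A call with a gripper value outside its range is refused whole. The fingers move at their own pace and stop on an object; "force" is the grip in N (left out, the last holds). Time passes only in rows, so rows that repeat a pose let the fingers close. It gives the time, the measured TCP pose, the force, the opening and the grip force at its end, in the units of the state.
- state(): the state, without advancing time (a new reading comes with each control period).
- capture(name): name is "scene" or "top" or "wrist"; returns the picture (420x560x3 uint8, red, green, blue); there is no depth.
- camera_params(name): a dict with "vertical_fov" (degrees; the focal length in pixels is half the picture's height over the tangent of half this angle, whatever the lens; pixels are square), "cx", "cy" (the principal point, pixels), "k1" (the pictures are not rectified: a ray, as slopes to the right and down, at radius r is drawn at 1 + k1 r^2 times it, then the intrinsics apply), "cam_to_world" (4x4, takes a point from camera to world coordinates). Camera axes: x right, y down, z forward; pixel columns grow to the right and rows downward; lengths in m; the calibration is good to about 2 mm. A picture is of the moment at which its call begins: read the wrist's pose just before it. camera_params takes no time and is no camera call; for the wrist camera it gives the pose at the moment of the call.
- finish_job(): hands the job in; it is judged then, once.
The state is a dict: "t": time; "joints": joint angles; "joint_vel": joint speeds; "joint_efforts": joint torques, N m; "ee_pos": TCP position; "eef_rot": TCP orientation; "wrist_force": force on the tool from outside, world axes, zero at the start; "wrist_torque": the same for the moment, N m; "opening": finger opening in m; "grip_force": force on a finger pad.
Only numpy, scipy, OpenCV 4.12 (cv2) and the standard library are available. Lean on these libraries where they do the work, as an engineer would, in place of code of your own. Each camera call takes 0.05 s, during which the arm holds its last target. There are 200 camera calls.

## Working session

There is one attempt and no reset: what is moved stays moved. The work goes in short steps, Python scripts to look and compute and a tool call to move; the robot and the scene stay as the last step left them, time stands still between calls to the robot, and variables do not carry over. Pictures are saved under pics/ and viewed, at most 12 in all, crops included, and the job is handed in when it is done.

Besides the shell and the picture viewer there is one more tool, called as name(argument=value, ...) on one line, values as JSON. step_arm: Moves the arm, as the interface text tells. Scaled input: -1 to 1 covers 150 mm each way for a shift and 180 degrees each way for a turn. Its arguments: {"type":"object","properties":{"targets":{"type":"array","items":{"type":"array","items":{"type":"number"}}},"force":{"type":"number"}},"required":["targets"]}

```bash
ls; mkdir -p pics; python3 - <<'E'
from workcell import *
import cv2,numpy as np
print(state())
for n in("scene","top","wrist"):
    p=camera_params(n);print(n,p)
    cv2.imwrite(f"pics/{n}0.png",cv2.cvtColor(capture(n),cv2.COLOR_RGB2BGR))
E
```

```text
pics
{'t': 0.0, 'joints': array([-1.33850127e+00,  3.07556129e-01,  1.50768174e+00, -5.81444432e-07,
        1.32836746e+00, -7.35034105e-02]), 'joint_vel': array([-0.00071995,  0.00164762, -0.00137034, -0.00171182, -0.00030025,
       -0.00073196]), 'joint_efforts': array([ 1.37840834e-03, -4.57544768e+01, -2.51913267e+01, -1.35581117e-04,
        1.30918369e-02, -1.02443221e-05]), 'ee_pos': array([ 0.17300173, -0.54799651,  0.40378718]), 'eef_rot': array([ 9.88333156e-01,  1.52304169e-01, -8.00966163e-05, -1.00314847e-03]), 'wrist_force': array([ 1.00866285, -0.46565605,  0.71505062]), 'wrist_torque': array([ 0.01018379,  0.04537935, -0.00448578]), 'grip_force': 0.0, 'opening': 0.08483514143918282}
scene {'vertical_fov': 52.2162243008238, 'cx': 281.1730913699018, 'cy': 212.3248714648422, 'k1': 0.006423957959277445, 'cam_to_world': array([[ 0.06768337,  0.5456195 , -0.83529535,  1.47647567],
       [ 0.99760029, -0.02477404,  0.06465228, -0.1985969 ],
       [ 0.0145819 , -0.83766677, -0.54598695,  0.78264924],
       [ 0.        ,  0.        ,  0.        ,  1.        ]])}
top {'vertical_fov': 45.663963764199885, 'cx': 281.12698208319773, 'cy': 206.74315446754372, 'k1': -0.08835586923640332, 'cam_to_world': array([[-0.02245209, -0.99381301,  0.10877319,  0.50159625],
       [-0.99974563,  0.02208573, -0.00457186, -0.10721985],
       [ 0.00214123, -0.10884817, -0.99405608,  1.13719946],
       [ 0.        ,  0.        ,  0.        ,  1.        ]])}
wrist {'vertical_fov': 70.95360713891131, 'cx': 280.6401536070749, 'cy': 209.86528778845818, 'k1': -0.0064657286394422765, 'cam_to_world': array([[ 0.3008728 , -0.90411267, -0.30340703,  0.25157989],
       [-0.95366163, -0.28598847, -0.09348844, -0.52431191],
       [-0.00224683,  0.31747577, -0.94826372,  0.37357479],
       [ 0.        ,  0.        ,  0.        ,  1.        ]])}
```

View pics/scene0.png

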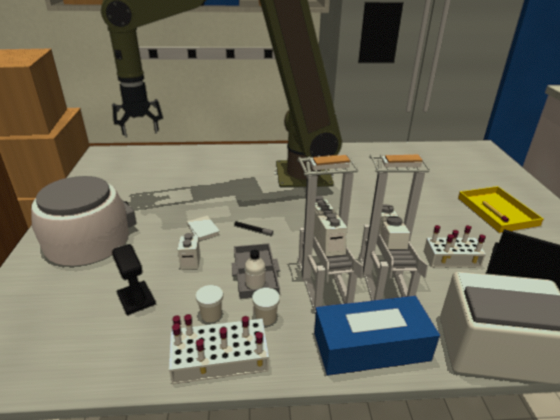

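View pics/top0.png

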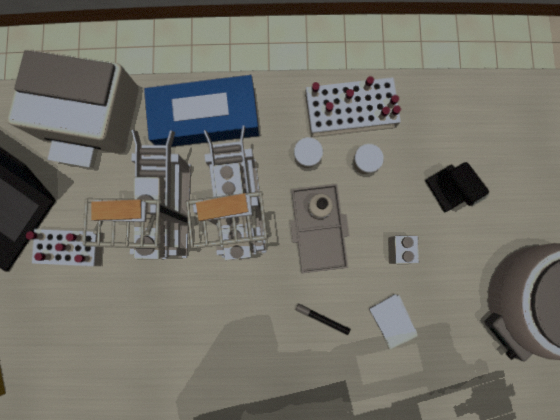

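```bash
cat > h.py <<'E'
from workcell import *
import cv2,numpy as np
def K(p):
    f=210/np.tan(np.radians(p["vertical_fov"]/2));return f,p["cx"],p["cy"]
def proj(p,P):
    P=np.atleast_2d(P);T=np.linalg.inv(p["cam_to_world"]);c=P@T[:3,:3].T+T[:3,3]
    s=c[:,:2]/c[:,2:];s=s*(1+p["k1"]*(s**2).sum(1,keepdims=True));f,cx,cy=K(p)
    return s*f+[cx,cy]
def unproj(p,uv,z):
    uv=np.atleast_2d(np.array(uv,float));f,cx,cy=K(p);d=(uv-[cx,cy])/f;s=d.copy()
    for _ in range(9): s=d/(1+p["k1"]*(s**2).sum(1,keepdims=True))
    r=np.c_[s,np.ones(len(s))]@p["cam_to_world"][:3,:3].T;o=p["cam_to_world"][:3,3]
    z=np.broadcast_to(z,len(s));return o+r*((z-o[2])/r[:,2])[:,None]
def fr(x,y,a,z=0):
    T=np.eye(4);c,s=np.cos(a),np.sin(a);T[:2,:2]=[[c,-s],[s,c]];T[:3,3]=x,y,z;return T
def tf(T,P): return np.atleast_2d(P)@T[:3,:3].T+T[:3,3]
E
python3 - <<'E'
import cv2,numpy as np
t=cv2.imread("pics/top0.png");s=cv2.imread("pics/scene0.png")
o=np.zeros((600,800,3),np.uint8)
r=lambda a,w,h:cv2.resize(a,(w,h),interpolation=cv2.INTER_CUBIC)
o[:,:400]=r(t[120:270,180:280],400,600)
o[:300,400:]=r(t[180:285,285:425],400,300)
o[300:,400:]=r(s[150:315,290:510],400,300)
cv2.imwrite("pics/m1.png",o)
E
```

```text
(no output)
```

View pics/m1.png

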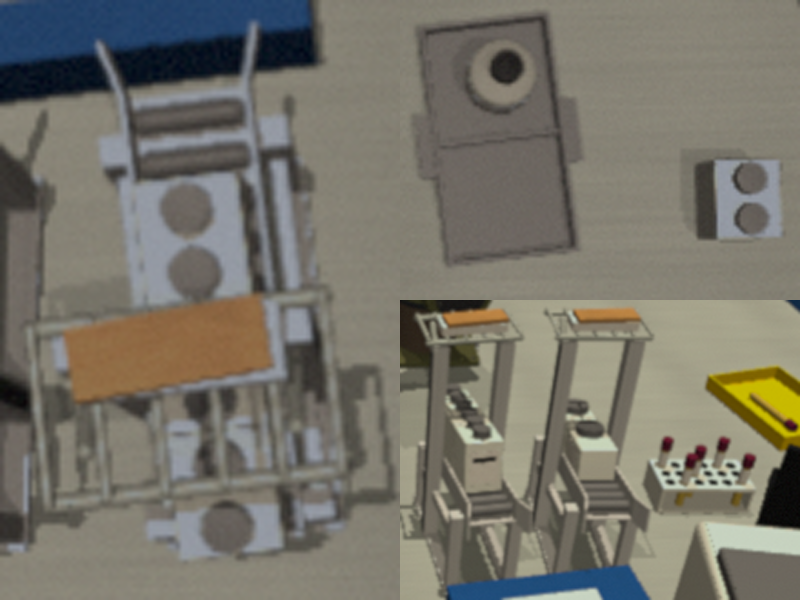

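```bash
python3 - <<'E'
from h import *
np.set_printoptions(precision=4,suppress=True)
p=camera_params("top")
L=lambda a:np.array(a)/4+[180,120]
R=lambda a:(np.array(a)-[400,0])/2.857+[285,180]
print("shelf FL FR BR BL\n",sh:=unproj(p,L([(47,508),(340,485),(325,293),(32,328)]),.325))
print("shelf yaw",np.arctan2(*(sh[0]-sh[1])[[0,1]]),np.arctan2(*(sh[3]-sh[2])[[0,1]]))
print("backcaps\n",unproj(p,L([(186,208),(193,270)]),[.2315,.2275]))
print("frontcap",unproj(p,L([(228,527)]),.206))
print("tray\n",tr:=unproj(p,R([(418,28),(549,14),(577,247),(448,263)]),.026),tr.mean(0))
d=(tr[0]+tr[1]-tr[2]-tr[3]);print("tray yaw",np.arctan2(d[1],d[0]))
print("spare\n",sp:=unproj(p,R([(751,178),(752,217)]),.085),sp.mean(0))
print("cups",unproj(p,[(308,152),(369,158)],.069),"bottle",unproj(p,R([(507,67)]),.105))
E
```

```text
shelf FL FR BR BL
 [[ 0.5278  0.0361  0.325 ]
 [ 0.5346 -0.0835  0.325 ]
 [ 0.6135 -0.0788  0.325 ]
 [ 0.6017  0.042   0.325 ]]
shelf yaw -0.05718691050728617 -0.09722801945123798
backcaps
 [[ 0.6673 -0.0122  0.2315]
 [ 0.639  -0.0147  0.2275]]
frontcap [[ 0.521  -0.0275  0.206 ]]
tray
 [[ 0.661  -0.1361  0.026 ]
 [ 0.6699 -0.2398  0.026 ]
 [ 0.4867 -0.2554  0.026 ]
 [ 0.4768 -0.1548  0.026 ]] [ 0.5736 -0.1965  0.026 ]
tray yaw 0.09315522868981488
spare
 [[ 0.5349 -0.3789  0.085 ]
 [ 0.5061 -0.3784  0.085 ]] [ 0.5205 -0.3787  0.085 ]
cups [[ 0.7374 -0.1735  0.069 ]
 [ 0.7214 -0.3066  0.069 ]] bottle [[ 0.6195 -0.1983  0.105 ]]
```

step_arm(targets=[[1,-1,-1,0.07,100],[1,-1,-1,0.07,100],[1,-1,-1,0.07,100],[1,-1,-1,0.07,100],[1,-1,-1,0.07,100]])

```text
t: 0.78
ee_pos: [0.2718, -0.3578, 0.5577]
eef_rot: [0.999, 0.045, 0.002, 0.002]
wrist_force: [-0.7, -1.2, 0.1]
opening: 0.0853
grip_force: 0.0
```

step_arm(targets=[[1,-1,-0.6,0,100],[1,-1,-0.6,0,100],[1,-1,-0.6,0,100],[1,-1,-0.6,0,100],[1,-1,-0.6,0,100]])

```text
t: 1.4
ee_pos: [0.4091, -0.1969, 0.6449]
eef_rot: [0.999, 0.045, 0.0, 0.0]
wrist_force: [-0.1, -0.3, -0.2]
opening: 0.0852
grip_force: 0.0
```

step_arm(targets=[[1,-1,0,0,100],[1,-1,0,0,100],[1,-1,0,0,100],[1,-1,0,0,100],[1,-1,0,0,100]])

```text
t: 2.02
ee_pos: [0.5455, -0.0358, 0.6422]
eef_rot: [0.999, 0.043, -0.002, 0.0]
wrist_force: [0.2, -0.2, -0.3]
opening: 0.0852
grip_force: 0.0
```

```bash
python3 - <<'E'
from workcell import *
print(state())
E
```

```text
{'t': 2.025, 'joints': array([-1.42498416e-01,  1.79324798e-01,  1.10795025e+00, -8.34008296e-04,
        1.85834141e+00,  1.34107028e+00]), 'joint_vel': array([-0.03486843, -0.03112612,  0.01113435, -0.01957179,  0.01653271,
       -0.00960992]), 'joint_efforts': array([  1.23767808, -40.4366684 , -29.13517177,   0.2681945 ,
        -0.11619937,   0.12861606]), 'ee_pos': array([ 0.54547875, -0.03578799,  0.64223316]), 'eef_rot': array([ 9.99052081e-01,  4.34825524e-02, -2.05119422e-03,  2.09294342e-05]), 'wrist_force': array([ 0.15111435, -0.24209336, -0.29196899]), 'wrist_torque': array([-0.05490252, -0.01254568, -0.02654084]), 'grip_force': 0.0, 'opening': 0.08516125335725659}
```

step_arm(targets=[[1,-0.8,0,0,100],[1,-0.8,0,0,100],[1,-0.8,0,0,100],[1,-0.8,0,0,100]])

```text
t: 2.52
ee_pos: [0.6864, 0.0971, 0.6404]
eef_rot: [0.999, 0.043, -0.003, 0.0]
wrist_force: [-0.4, 0.4, -0.6]
opening: 0.086
grip_force: 0.0
```

step_arm(targets=[[1,0,0,0,100],[1,0,0,0,100],[1,0,0,0,100]])

```text
t: 2.9
ee_pos: [0.8321, 0.1058, 0.6381]
eef_rot: [0.999, 0.041, -0.001, 0.0]
wrist_force: [15.0, 1.3, 43.4]
opening: 0.0852
grip_force: 0.0
```

step_arm(targets=[[1,0,0,0,100],[1,0,0,0,100],[1,0,0,0,100]])

```text
t: 3.28
ee_pos: [0.8753, 0.1078, 0.5911]
eef_rot: [0.999, 0.042, 0.023, -0.002]
wrist_force: [-0.7, -0.0, 0.3]
opening: 0.085
grip_force: 0.0
```

```bash
python3 - <<'E'
from workcell import *
s=state();print(s["joints"].round(3),s["ee_pos"].round(3),s["eef_rot"].round(3))
E
```

```text
[7.400e-02 8.100e-01 1.460e-01 2.000e-03 2.139e+00 1.562e+00] [0.875 0.108 0.591] [ 0.999  0.042  0.023 -0.002]
```

step_arm(targets=[[1,0,-1,0,100],[1,0,-1,0,100],[1,0,-1,0,100],[1,0,-1,0,100]])

```text
t: 3.78
ee_pos: [0.8563, 0.1038, 0.6336]
eef_rot: [0.998, 0.043, 0.049, -0.004]
wrist_force: [0.3, 0.7, 0.5]
opening: 0.0854
grip_force: 0.0
```

```bash
python3 - <<'E'
from workcell import *
s=state();print(s["joints"].round(3),s["ee_pos"].round(3),s["eef_rot"].round(3))
E
```

```text
[0.071 0.763 0.143 0.006 2.137 1.559] [0.856 0.104 0.634] [ 0.998  0.043  0.049 -0.004]
```

step_arm(targets=[[1,0,0,0,100],[1,0,0,0,100],[1,0,0,0,100],[1,0,0,0,100],[1,0,0,0,100],[1,0,0,0,100]])

```text
t: 4.53
ee_pos: [0.9016, 0.1045, 0.5845]
eef_rot: [0.996, 0.043, 0.072, -0.006]
wrist_force: [-0.1, 0.4, 1.1]
opening: 0.0852
grip_force: 0.0
```

step_arm(targets=[[-0.5,0,0,0,100],[-0.5,0,0,0,100],[-0.5,0,0,0,100]])

```text
t: 4.9
ee_pos: [0.8247, 0.0981, 0.5733]
eef_rot: [0.997, 0.043, 0.07, -0.006]
wrist_force: [0.3, 0.5, -0.2]
opening: 0.0855
grip_force: 0.0
```

step_arm(targets=[[1,0,-1,0,100],[1,0,-1,0,100],[1,0,-1,0,100],[1,0,-1,0,100]])

```text
t: 5.4
ee_pos: [0.8548, 0.0973, 0.6633]
eef_rot: [0.994, 0.043, 0.097, -0.007]
wrist_force: [0.1, 0.1, 0.6]
opening: 0.0856
grip_force: 0.0
```

step_arm(targets=[[1,0,-1,0,100],[1,0,-1,0,100],[1,0,-1,0,100],[1,0,-1,0,100]])

```text
t: 5.9
ee_pos: [0.8288, 0.0915, 0.7072]
eef_rot: [0.992, 0.043, 0.121, -0.009]
wrist_force: [0.2, -0.1, -0.1]
opening: 0.0853
grip_force: 0.0
```

step_arm(targets=[[1,0,0,0,100],[1,0,0,0,100],[1,0,0,0,100],[1,0,0,0,100]])

```text
t: 6.4
ee_pos: [0.8723, 0.0932, 0.6694]
eef_rot: [0.989, 0.042, 0.144, -0.01]
wrist_force: [0.1, 0.5, 0.1]
opening: 0.0853
grip_force: 0.0
```

step_arm(targets=[[1,0,0,0,100],[1,0,0,0,100],[1,0,0,0,100],[1,0,0,0,100]])

```text
t: 6.9
ee_pos: [0.906, 0.0942, 0.6419]
eef_rot: [0.985, 0.042, 0.169, -0.012]
wrist_force: [-0.2, 1.0, 0.1]
opening: 0.0854
grip_force: 0.0
```

step_arm(targets=[[1,0,-1,0,100],[1,0,-1,0,100],[1,0,-1,0,100],[1,0,-1,0,100]])

```text
t: 7.4
ee_pos: [0.8648, 0.0877, 0.7093]
eef_rot: [0.98, 0.042, 0.196, -0.014]
wrist_force: [0.4, -0.4, -0.4]
opening: 0.0854
grip_force: 0.0
```

step_arm(targets=[[1,0,-1,0,100],[1,0,-1,0,100],[1,0,-1,0,100],[1,0,-1,0,100]])

```text
t: 7.9
ee_pos: [0.824, 0.0814, 0.7661]
eef_rot: [0.975, 0.042, 0.22, -0.015]
wrist_force: [0.3, 0.4, -1.1]
opening: 0.0854
grip_force: 0.0
```

step_arm(targets=[[1,0,-1,0,100],[1,0,-1,0,100],[1,0,-1,0,100],[1,0,-1,0,100]])

```text
t: 8.4
ee_pos: [0.7801, 0.0751, 0.8196]
eef_rot: [0.969, 0.041, 0.244, -0.016]
wrist_force: [-0.4, 0.2, 0.2]
opening: 0.0853
grip_force: 0.0
```

```bash
cat >> h.py <<'E'
from scipy.spatial.transform import Rotation as Rn
def info():
    s=state();R=Rn.from_quat(s["eef_rot"]).as_matrix();p=s["ee_pos"]
    print("t",s["t"],"tcp",p.round(4),"grasp",(p+.155*R[:,2]).round(4));print(R.round(3),"tilt",np.arccos(-R[2,2]).round(3),s["joints"].round(2))
    return p,R
def go(P,R=None):
    "shift (units of 150 mm) that brings grasp point to P"
    s=state();R0=Rn.from_quat(s["eef_rot"]).as_matrix()
    d=R0.T@(np.array(P)-(s["ee_pos"]+.155*R0[:,2]));print("to",P,"->",(d/.15).round(3));return d/.15
E
python3 - <<'E'
from h import *
info()
E
```

```text
t 8.4 tcp [0.7801 0.0751 0.8196] grasp [0.8532 0.0831 0.6832]
[[ 0.877  0.088  0.472]
 [ 0.072 -0.996  0.052]
 [ 0.474 -0.011 -0.88 ]] tilt 0.495 [0.03 0.55 0.14 0.04 1.95 1.54]
```

step_arm(targets=[[-1,0.16,0,0,100],[-1,0.16,0,0,100],[-1,0.16,0,0,100]])

```text
t: 8.78
ee_pos: [0.6498, 0.0401, 0.7451]
eef_rot: [0.969, 0.041, 0.243, -0.016]
wrist_force: [0.9, -1.0, 0.9]
opening: 0.0855
grip_force: 0.0
```

step_arm(targets=[[-1,0.16,0,0,100],[-1,0.16,0,0,100],[-1,0.16,0,0,100]])

```text
t: 9.15
ee_pos: [0.5186, 0.0054, 0.6735]
eef_rot: [0.969, 0.041, 0.241, -0.016]
wrist_force: [-0.1, -0.6, 0.8]
opening: 0.0851
grip_force: 0.0
```

step_arm(targets=[[-1,0.16,0,0,100],[-1,0.16,0,0,100],[-1,0.16,0,0,100]])

```text
t: 9.52
ee_pos: [0.3893, -0.0289, 0.6024]
eef_rot: [0.969, 0.041, 0.242, -0.016]
wrist_force: [1.2, -0.4, 0.1]
opening: 0.0856
grip_force: 0.0
```

```bash
python3 - <<'E'
from h import *
info(); go([.42,-.036,.40])
E
```

```text
t 9.525 tcp [ 0.3893 -0.0289  0.6024] grasp [ 0.4617 -0.0209  0.4656]
[[ 0.88   0.087  0.467]
 [ 0.072 -0.996  0.052]
 [ 0.47  -0.012 -0.883]] tilt 0.49 [-0.27 -0.2   1.63  0.19  1.26  1.2 ]
to [0.42, -0.036, 0.4] -> [-0.457  0.081  0.251]
```

step_arm(targets=[[-0.4,0.08,0.2,-0.5,100],[-0.4,0.08,0.2,-0.5,100],[-0.4,0.08,0.2,-0.5,100],[-0.4,0.08,0.2,-0.5,100],[-0.4,0.08,0.2,-0.5,100],[-0.4,0.08,0.2,-0.5,100],[-0.4,0.08,0.2,-0.5,100],[-0.4,0.08,0.2,-0.5,100],[-0.4,0.08,0.2,-0.5,100]])

```text
t: 10.65
ee_pos: [0.355, -0.0438, 0.5497]
eef_rot: [0.655, 0.716, 0.183, 0.161]
wrist_force: [0.4, -0.7, 0.2]
opening: 0.0857
grip_force: 0.0
```

step_arm(targets=[[0,0,0,-0.5,100],[0,0,0,-0.5,100],[0,0,0,-0.5,100],[0,0,0,-0.5,100],[0,0,0,-0.5,100],[0,0,0,-0.5,100],[0,0,0,-0.5,100],[0,0,0,-0.5,100],[0,0,0,-0.5,100]])

```text
t: 11.78
ee_pos: [0.355, -0.0438, 0.5497]
eef_rot: [-0.043, 0.969, 0.016, 0.243]
wrist_force: [-0.0, 0.1, 1.0]
opening: 0.0854
grip_force: 0.0
```

```bash
python3 - <<'E'
from h import *
info(); go([.48,-.033,.288])
p=camera_params("wrist");print(p["cam_to_world"].round(3))
cv2.imwrite("pics/w1.png",cv2.cvtColor(capture("wrist"),cv2.COLOR_RGB2BGR))
E
```

```text
t 11.775 tcp [ 0.355  -0.0438  0.5497] grasp [ 0.4279 -0.0358  0.4131]
[[-0.878 -0.091  0.47 ]
 [-0.076  0.996  0.052]
 [-0.473  0.01  -0.881]] tilt 0.493 [-0.36 -0.24  1.78  0.24  1.17 -2.07]
to [0.48, -0.033, 0.288] -> [ 0.088 -0.021  0.899]
[[-0.091  0.682  0.725  0.298]
 [ 0.996  0.055  0.073 -0.049]
 [ 0.01   0.729 -0.684  0.484]
 [ 0.     0.     0.     1.   ]]
```

View pics/w1.png

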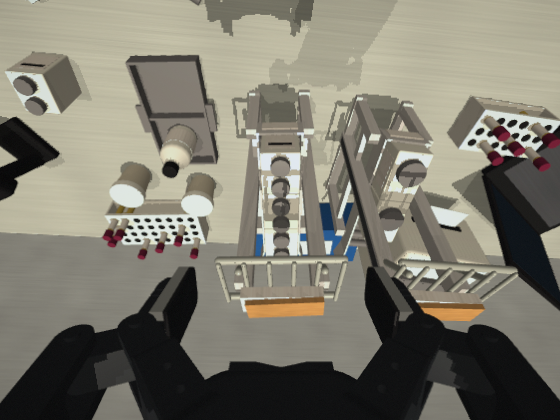

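```bash
python3 - <<'E'
import cv2
t=cv2.imread("pics/w1.png")
cv2.imwrite("pics/w1z.png",cv2.resize(t[85:235,220:350],(520,600),interpolation=cv2.INTER_CUBIC))
E
```

```text
(no output)
```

View pics/w1z.png

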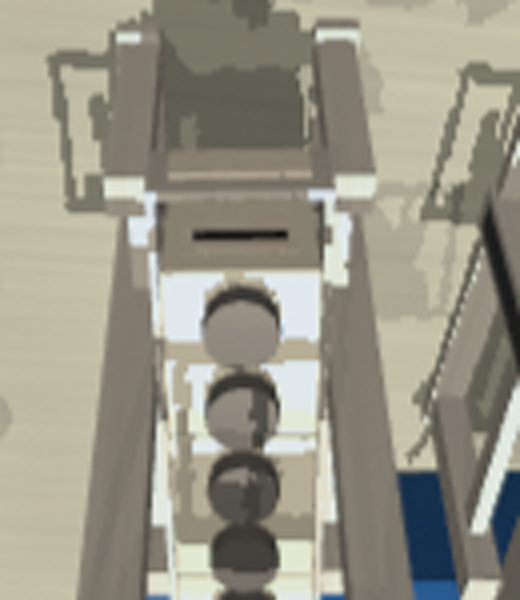

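```bash
cat >> h.py <<'E'
t10=np.radians(10)
def lane_pt(q,s,y,h):
    x0,y0,a=q;xl=s*np.cos(t10)-h*np.sin(t10);z=.12+s*np.sin(t10)+h*np.cos(t10)
    return np.array([x0+xl*np.cos(a)-y*np.sin(a),y0+xl*np.sin(a)+y*np.cos(a),z])
E
python3 - <<'E'
from h import *
from scipy.optimize import least_squares as ls
p=camera_params("wrist")
uv=np.array([(160,271),(322,268),(242,335),(242,412),(243,487),(245,560)])/4+[220,85]
f=lambda v:(proj(p,[lane_pt(v[:3],s,y,h) for s,y,h in [(0,-.025,.072),(0,.025,.072),(.03-v[3],0,.085),(.03+v[3],0,.085),(.09-v[3],0,.085),(.09+v[3],0,.085)]])-uv).ravel()
r=ls(f,[.52,-.027,.085,.0145]);q=r.x;print(q.round(4),r.fun.round(2))
pt=camera_params("top")
print(proj(pt,[lane_pt(q,.03-q[3],0,.085),lane_pt(q,.15-q[3],0,.085),lane_pt(q,.15+q[3],0,.085)]),"seen 237,251.7; 228.2,187.5; 226.5,172")
for h in(.045,.05):
  g=lane_pt(q,.026,0,h);print(h,g)
  info();R=Rn.from_quat(state()["eef_rot"]).as_matrix()
  go(g-.12*R[:,2]);go(g)
E
```

```text
[ 0.5197 -0.0266  0.1012  0.0145] [-0.61 -0.89  0.49 -0.7  -0.09 -0.51  0.17  0.68  0.17  1.73 -0.12  0.39]Traceback (most recent call last):
  File "<stdin>", line 8, in <module>
  File "h.py", line 28, in lane_pt
    x0,y0,a=q;xl=s*np.cos(t10)-h*np.sin(t10);z=.12+s*np.sin(t10)+h*np.cos(t10)
    ^^^^^^^
ValueError: too many values to unpack (expected 3)
```

```bash
python3 - <<'E'
from h import *
q=[.5197,-.0266,.100]
pt=camera_params("top")
print(proj(pt,[lane_pt(q,.0155,0,.085),lane_pt(q,.1355,0,.085),lane_pt(q,.1645,0,.085)]),"seen 237,251.7; 228.2,187.5; 226.5,172")
R=info()[1]
for h in(.05,):
  g=lane_pt(q,.026,0,h);print(h,g)
  go(g-.12*R[:,2]);go(g)
E
```

```text
[[236.49548134 252.20561336]
 [228.29095687 188.1682016 ]
 [226.31072388 172.53436593]] seen 237,251.7; 228.2,187.5; 226.5,172
t 11.825 tcp [ 0.355  -0.0438  0.5497] grasp [ 0.4279 -0.0358  0.4131]
[[-0.878 -0.092  0.47 ]
 [-0.077  0.996  0.052]
 [-0.473  0.009 -0.881]] tilt 0.493 [-0.36 -0.24  1.78  0.24  1.17 -2.07]
0.05 [ 0.53653805 -0.02491056  0.17375524]
to [ 0.48010428 -0.03109733  0.27947635] -> [ 0.113 -0.009  0.95 ]
to [ 0.53653805 -0.02491056  0.17375524] -> [ 0.113 -0.009  1.75 ]
```

step_arm(targets=[[0.11,-0.01,0.95,0,100],[0.11,-0.01,0.95,0,100],[0.11,-0.01,0.95,0,100],[0.11,-0.01,0.95,0,100]], force=45)

```text
t: 12.32
ee_pos: [0.4076, -0.0388, 0.4144]
eef_rot: [-0.041, 0.969, 0.017, 0.241]
wrist_force: [0.0, -0.5, -0.1]
opening: 0.0855
grip_force: 0.0
```

step_arm(targets=[[0,0,0.2,0,100],[0,0,0.4,0,100],[0,0,0.6,0,100],[0,0,0.8,0,100],[0,0,0.8,0,100]])

```text
t: 12.95
ee_pos: [0.4647, -0.0329, 0.3102]
eef_rot: [-0.041, 0.969, 0.017, 0.243]
wrist_force: [-0.4, -0.2, -0.7]
opening: 0.0856
grip_force: 0.0
```

```bash
python3 - <<'E'
from h import *
info();go([0.53653805,-0.02491056,0.17375524]);print(state()["wrist_force"])
E
```

```text
t 12.95 tcp [ 0.4647 -0.0329  0.3102] grasp [ 0.5374 -0.0248  0.1735]
[[-0.879 -0.088  0.469]
 [-0.072  0.996  0.052]
 [-0.472  0.012 -0.882]] tilt 0.492 [-0.23  0.18  2.06  0.36  0.46 -2.17]
to [0.53653805, -0.02491056, 0.17375524] -> [ 0.005  0.    -0.004]
[-0.4125211  -0.20034075 -0.67687414]
```

Positioned on the pack with no contact. Close.

step_arm(targets=[[0,0,0,0,40],[0,0,0,0,40],[0,0,0,0,40],[0,0,0,0,40],[0,0,0,0,40],[0,0,0,0,40]], force=45)

```text
t: 13.7
ee_pos: [0.464, -0.0329, 0.312]
eef_rot: [-0.041, 0.969, 0.016, 0.245]
wrist_force: [-3.1, 0.8, 6.8]
opening: 0.0498
grip_force: 46.3
```

step_arm(targets=[[-0.03,0,-0.09,0,40],[-0.062,0,-0.19,0,40],[-0.062,0,-0.19,0,40],[0.04,0,-0.245,0,40],[0.14,0,-0.3,0,40],[0.24,0,-0.35,0,40],[0.35,0,-0.4,0,40],[0.45,0,-0.46,0,40],[0.55,0,-0.52,0,40],[0.55,0,-0.52,0,40]], force=45)

```text
t: 14.95
ee_pos: [0.3532, -0.0427, 0.3399]
eef_rot: [-0.041, 0.969, 0.016, 0.243]
wrist_force: [-0.1, 0.9, -3.1]
opening: 0.0494
grip_force: 49.7
```

```bash
python3 - <<'E'
from h import *
info();go([.527,-.201,.2]);s=state();print(s["wrist_force"],s["opening"],s["grip_force"])
t=cv2.cvtColor(capture("scene"),cv2.COLOR_RGB2BGR)
cv2.imwrite("pics/s2.png",cv2.resize(t[130:330,150:450],(750,500),interpolation=cv2.INTER_CUBIC))
E
```

```text
t 14.95 tcp [ 0.3532 -0.0427  0.3399] grasp [ 0.4259 -0.0347  0.2033]
[[-0.879 -0.087  0.47 ]
 [-0.071  0.996  0.052]
 [-0.472  0.012 -0.881]] tilt 0.492 [-0.36 -0.03  2.2   0.41  0.57 -2.32]
to [0.527, -0.201, 0.2] -> [-0.503 -1.163  0.278]
[-0.14916979  0.88702641 -3.11975845] 0.0494004928430351 49.70562815666199
```

View pics/s2.png

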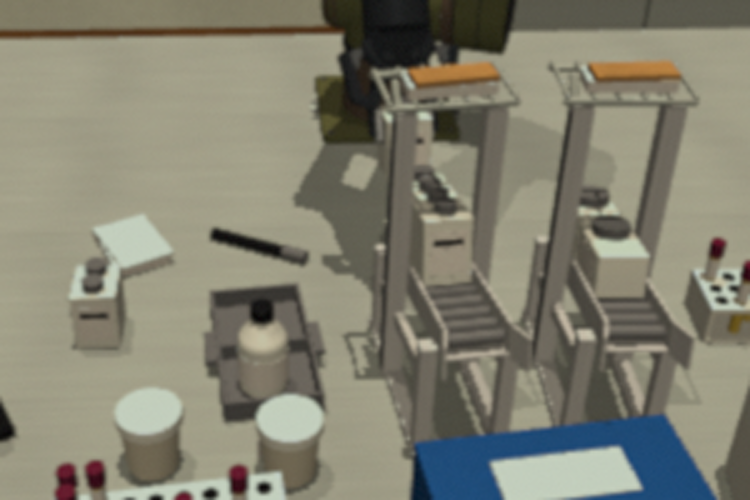

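```bash
cat > kin.py <<'E'
from h import *
from scipy.optimize import least_squares as ls
D=[([-1.3385,.30756,1.50768,0,1.32837,-.0735],[.173,-.548,.4038]),
([-.1425,.17932,1.10795,-.0008,1.85834,1.34107],[.54548,-.03579,.64223]),
([.074,.81,.146,.002,2.139,1.562],[.875,.108,.591]),([.071,.763,.143,.006,2.137,1.559],[.856,.104,.634]),
([.03,.55,.14,.04,1.95,1.54],[.7801,.0751,.8196]),([-.27,-.2,1.63,.19,1.26,1.2],[.3893,-.0289,.6024]),
([-.36,-.24,1.78,.24,1.17,-2.07],[.355,-.0438,.5497]),([-.23,.18,2.06,.36,.46,-2.17],[.4647,-.0329,.3102]),
([-.36,-.03,2.2,.41,.57,-2.32],[.3532,-.0427,.3399])]
E_=Rn.from_euler
def fk(j,v):
    a,b,c,L1,e,L2,d=v;R1=E_("z",j[0]);R2=R1*E_("y",j[1]);R3=R1*E_("y",j[1]+j[2])
    Re=R3*E_("z",j[3])*E_("y",j[4])*E_("z",j[5])
    return R1.apply([a,b,c])+R2.apply([0,0,L1])+R3.apply([e,0,L2])+Re.apply([0,0,d]),Re
v=ls(lambda v:np.ravel([fk(j,v)[0]-p for j,p in D]),[0,.04,.3,.45,0,.45,.1]).x
lo=[-3.12,-1.05,.14,-1.42,.1,-2.68];hi=[3.12,2.28,2.33,4.57,2.73,2.68]
s=state();R0=Rn.from_quat(s["eef_rot"]);C=fk(s["joints"],v)[1].inv()*R0
def ik(g,R,j0=None,lim=True):
    t=np.array(g)-.155*R.apply([0,0,1])
    def f(j):
        p,Re=fk(j,v);return np.r_[(p-t)*5,(Re*C*R.inv()).as_rotvec()]
    j0=np.clip(s["joints"] if j0 is None else j0,lo,hi)
    r=ls(f,j0,bounds=(np.array(lo)-1e-3,np.array(hi)+1e-3) if lim else (-7,7));return r.x.round(2),abs(r.fun).max().round(4)
E
python3 - <<'E'
from kin import *
print(v.round(4),[np.round(fk(j,v)[0]-p,3).tolist() for j,p in D],C.as_euler("zyx").round(3))
for g in([.515,-.202,.2],[.515,-.202,.058]): print(g,ik(g,R0),ik(g,R0,lim=False))
print(unproj(camera_params("top"),[(0,0)],0)[0][:1])
E
```

```text
[0.0018 0.0425 0.1896 0.646  0.1094 0.4149 0.1941] [[0.0, 0.0, 0.001], [0.0, 0.0, -0.0], [0.0, -0.0, 0.0], [0.0, 0.0, -0.001], [-0.001, -0.002, 0.001], [0.001, 0.001, -0.001], [-0.0, 0.001, -0.0], [0.001, -0.001, 0.001], [-0.001, 0.0, -0.0]] [1.571 0.    0.   ]
[0.515, -0.202, 0.2] (array([-0.66,  0.19,  1.96,  0.54,  0.7 , -2.68]), np.float64(0.0)) (array([-0.66,  0.19,  1.96,  0.54,  0.7 , -2.68]), np.float64(0.0))
[0.515, -0.202, 0.058] (array([-0.6 ,  0.42,  2.08,  0.55,  0.38, -2.68]), np.float64(0.123)) (array([-0.66,  0.44,  2.13,  1.04,  0.39, -3.26]), np.float64(0.0))
[1.1669336]
```

```bash
python3 - <<'E'
from kin import *
ax=R0.apply([0,1,0]); 
for d in(0,.1,.175,.25,.3):
    for sg in(1,):
        R=Rn.from_rotvec(sg*d*ax)*R0; z=R.apply([0,0,1])
        print(d,np.arccos(-z[2]).round(3),[ik(g,R) for g in([.52,-.202,.2],[.522,-.202,.057])])
# untilt site: where is j1=0.1 at inner limit
for g in([.42,.06,.25],[.42,.06,.4],[.42,.08,.55],[.35,.06,.45],[.35,.06,.6]): print(g,ik(g,R0))
E
```

```text
0 0.494 [(array([-0.66,  0.19,  1.95,  0.53,  0.7 , -2.67]), np.float64(0.0)), (array([-0.59,  0.43,  2.07,  0.55,  0.38, -2.68]), np.float64(0.1188))]
0.1 0.394 [(array([-0.61,  0.21,  1.88,  0.37,  0.79, -2.49]), np.float64(0.0)), (array([-0.59,  0.43,  2.03,  0.53,  0.44, -2.68]), np.float64(0.0335))]
0.175 0.319 [(array([-0.57,  0.22,  1.83,  0.27,  0.86, -2.38]), np.float64(0.0)), (array([-0.57,  0.44,  1.99,  0.43,  0.5 , -2.58]), np.float64(0.0))]
0.25 0.244 [(array([-0.54,  0.24,  1.77,  0.19,  0.94, -2.29]), np.float64(0.0)), (array([-0.54,  0.45,  1.94,  0.28,  0.58, -2.41]), np.float64(0.0))]
0.3 0.194 [(array([-0.52,  0.26,  1.74,  0.14,  0.99, -2.25]), np.float64(0.0)), (array([-0.52,  0.45,  1.9 ,  0.2 ,  0.64, -2.33]), np.float64(0.0))]
[0.42, 0.06, 0.25] (array([-0.  , -0.12,  2.12,  0.09,  0.65, -1.71]), np.float64(0.0))
[0.42, 0.06, 0.4] (array([-0.  , -0.25,  1.82,  0.06,  1.08, -1.67]), np.float64(0.0))
[0.42, 0.08, 0.55] (array([ 0.08, -0.26,  1.47,  0.01,  1.44, -1.58]), np.float64(0.0))
[0.35, 0.06, 0.45] (array([-0.  , -0.39,  1.77,  0.05,  1.27, -1.66]), np.float64(0.0))
[0.35, 0.06, 0.6] (array([-0.  , -0.36,  1.41,  0.05,  1.61, -1.64]), np.float64(0.0))
```

step_arm(targets=[[0,0.7,-0.5,0,40],[0,0.7,-0.5,0,40],[0,0.7,-0.5,0,40],[0,0.7,-0.5,0,40]])

```text
t: 15.5
ee_pos: [0.3106, 0.059, 0.4086]
eef_rot: [-0.043, 0.968, 0.017, 0.245]
wrist_force: [0.7, -1.3, -2.7]
opening: 0.0496
grip_force: 50.0
```

step_arm(targets=[[0.5,0,0,0,40],[1,0,0,0,40],[1,0,0,0,40],[1,0,0,0,40]])

```text
t: 16.0
ee_pos: [0.1887, 0.0506, 0.3646]
eef_rot: [-0.041, 0.971, 0.014, 0.235]
wrist_force: [0.7, 0.2, -2.6]
opening: 0.0495
grip_force: 54.2
```

```bash
python3 - <<'E'
from h import *
info();s=state();print(s["wrist_force"],s["opening"],s["grip_force"])
E
```

```text
t 16.0 tcp [0.1887 0.0506 0.3646] grasp [0.2591 0.0579 0.2267]
[[-0.887 -0.086  0.455]
 [-0.072  0.996  0.047]
 [-0.457  0.009 -0.889]] tilt 0.475 [-0.01 -0.41  2.33  0.08  0.75 -1.71]
[ 0.72496258  0.19718658 -2.57297365] 0.04954984854359709 54.23455059528351
```

step_arm(targets=[[0.6,0,0.8,0,40],[0.6,0,0.8,0,40],[0.6,0,0.8,0,40]])

```text
t: 16.38
ee_pos: [0.2169, 0.071, 0.3457]
eef_rot: [-0.041, 0.976, 0.01, 0.214]
wrist_force: [-0.8, 0.2, -3.0]
opening: 0.0495
grip_force: 54.3
```

```bash
python3 - <<'E'
from h import *
info();s=state();print(s["wrist_force"],s["opening"],s["grip_force"])
E
```

```text
t 16.375 tcp [0.2169 0.071  0.3457] grasp [0.2815 0.0767 0.2049]
[[-0.905 -0.083  0.417]
 [-0.075  0.997  0.037]
 [-0.419  0.002 -0.908]] tilt 0.432 [ 0.16 -0.28  2.33 -0.05  0.66 -1.47]
[-0.83110611  0.17200445 -2.95013   ] 0.04951801889269491 54.267568588256836
```

step_arm(targets=[[0.7,0,0.7,0,40],[0.7,0,0.7,0,40],[0.7,0,0.7,0,40]])

```text
t: 16.75
ee_pos: [0.2276, 0.0972, 0.3276]
eef_rot: [-0.04, 0.98, 0.003, 0.194]
wrist_force: [0.4, 0.2, -2.2]
opening: 0.0493
grip_force: 54.3
```

step_arm(targets=[[0.7,0,0.7,0,40],[0.7,0,0.7,0,40],[0.7,0,0.7,0,40]])

```text
t: 17.12
ee_pos: [0.237, 0.1335, 0.3014]
eef_rot: [-0.038, 0.984, -0.006, 0.175]
wrist_force: [-0.7, 0.1, -2.6]
opening: 0.0493
grip_force: 54.3
```

```bash
python3 - <<'E'
from h import *
info();s=state();print(s["wrist_force"],s["opening"],s["grip_force"])
E
```

```text
t 17.125 tcp [0.237  0.1335 0.3014] grasp [0.2903 0.1339 0.1559]
[[-0.936 -0.073  0.344]
 [-0.077  0.997  0.002]
 [-0.343 -0.024 -0.939]] tilt 0.351 [ 0.47 -0.06  2.33 -0.28  0.58 -0.96]
[-0.66961401  0.09558393 -2.61656618] 0.04928888149500567 54.27286505699158
```

```bash
python3 - <<'E'
from kin import *
p,R=info()
Rg=np.array([[-.879,-.088,.469],[-.072,.996,.052],[-.472,.012,-.882]])
q=[.5197,-.0266,.1];zp=np.array([-.1728,-.0173,.9848]);o=lane_pt(q,.03,0,0)-[.5374,-.0248,.1735]
print("pack z now",R@Rg.T@zp,"origin rel g",R@Rg.T@o)
print(ik([.522,-.202,.2],R0),ik([.522,-.202,.057],R0))
go([.35,-.2,.2]);go([.522,-.202,.2]);go([.522,-.202,.057])
E
```

```text
t 17.125 tcp [0.237  0.1335 0.3014] grasp [0.2903 0.1339 0.1559]
[[-0.936 -0.073  0.344]
 [-0.077  0.997  0.002]
 [-0.343 -0.024 -0.939]] tilt 0.351 [ 0.47 -0.06  2.33 -0.28  0.58 -0.96]
pack z now [-0.0357275   0.03141978  0.99925052] origin rel g [ 0.00494866 -0.00130186 -0.04945459]
(array([-0.56,  0.21,  1.86,  0.26,  0.79, -2.37]), np.float64(0.0)) (array([-0.56,  0.43,  2.03,  0.47,  0.42, -2.61]), np.float64(0.0))
to [0.35, -0.2, 0.2] -> [-0.303 -2.256 -0.145]
to [0.522, -0.202, 0.2] -> [-1.375 -2.352  0.249]
to [0.522, -0.202, 0.057] -> [-1.048 -2.329  1.145]
```

step_arm(targets=[[-0.1,-1,-0.3,0,40],[-0.1,-1,-0.3,0,40],[-0.1,-1,-0.3,0,40],[-0.1,-1,-0.3,0,40]])

```text
t: 17.62
ee_pos: [0.2463, -0.0162, 0.353]
eef_rot: [-0.038, 0.984, -0.006, 0.175]
wrist_force: [0.6, 0.3, -3.4]
opening: 0.0496
grip_force: 54.1
```

step_arm(targets=[[-0.3,-1,0,0,40],[-0.3,-1,0,0,40],[-0.3,-1,0,0,40],[-0.3,-1,0,0,40]])

```text
t: 18.12
ee_pos: [0.3001, -0.1655, 0.372]
eef_rot: [-0.035, 0.984, -0.008, 0.175]
wrist_force: [-0.5, 0.7, -3.4]
opening: 0.0497
grip_force: 54.4
```

step_arm(targets=[[-0.95,-0.36,0.2,0,40],[-0.95,-0.36,0.2,0,40],[-0.95,-0.36,0.2,0,40],[-0.95,-0.36,0.2,0,40]])

```text
t: 18.62
ee_pos: [0.4482, -0.2043, 0.3931]
eef_rot: [-0.038, 0.984, -0.006, 0.175]
wrist_force: [-1.7, 0.0, -4.5]
opening: 0.0493
grip_force: 54.2
```

```bash
python3 - <<'E'
from h import *
info();go([.522,-.202,.15]);go([.522,-.202,.057])
p=camera_params("wrist")
cv2.imwrite("pics/w2.png",cv2.cvtColor(capture("wrist"),cv2.COLOR_RGB2BGR))
T=fr(.5736,-.1965,.093,0)
print(proj(p,tf(T,[[-.095,-.052,.026],[-.095,.052,.026],[-.002,.048,.026],[-.002,-.048,.026]])))
E
```

```text
t 18.625 tcp [ 0.4482 -0.2043  0.3931] grasp [ 0.5016 -0.204   0.2475]
[[-0.936 -0.074  0.344]
 [-0.078  0.997  0.002]
 [-0.343 -0.025 -0.939]] tilt 0.352 [-0.59  0.13  1.82  0.25  0.91 -2.36]
to [0.522, -0.202, 0.15] -> [0.095 0.02  0.657]
to [0.522, -0.202, 0.057] -> [0.308 0.035 1.239]
[[236.93478302  95.08586154]
 [338.09375905  93.87042103]
 [327.04100669 172.12768185]
 [248.61441793 172.42876559]]
```

View pics/w2.png

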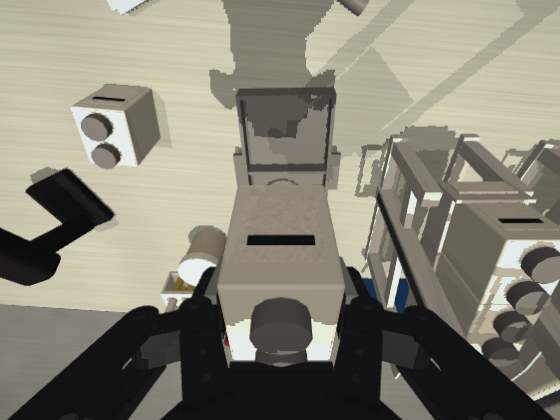

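```bash
python3 - <<'E'
from kin import *
go([.5185,-.2005,.12]);go([.5185,-.2005,.0555]);print(ik([.5185,-.2005,.0555],R0))
E
```

```text
to [0.5185, -0.2005, 0.12] -> [0.167 0.026 0.838]
to [0.5185, -0.2005, 0.0555] -> [0.313 0.036 1.242]
(array([-0.56,  0.43,  2.04,  0.47,  0.42, -2.62]), np.float64(0.0))
```

step_arm(targets=[[0.17,0.03,0.4,0,40],[0.17,0.03,0.84,0,40],[0.17,0.03,0.84,0,40],[0.17,0.03,0.84,0,40]])

```text
t: 19.18
ee_pos: [0.4642, -0.2007, 0.2668]
eef_rot: [-0.038, 0.984, -0.006, 0.174]
wrist_force: [-0.5, 0.0, -2.7]
opening: 0.0495
grip_force: 54.1
```

step_arm(targets=[[0.04,0,0.1,0,40],[0.07,0,0.2,0,40],[0.11,0.01,0.3,0,40],[0.13,0.01,0.36,0,40],[0.14,0.01,0.39,0,40]])

```text
t: 19.8
ee_pos: [0.4654, -0.2013, 0.206]
eef_rot: [-0.038, 0.984, -0.007, 0.176]
wrist_force: [0.5, 0.3, -3.8]
opening: 0.0491
grip_force: 54.4
```

```bash
python3 - <<'E'
from h import *
info();go([.5185,-.2005,.0555]);s=state();print(s["wrist_force"],s["wrist_torque"],s["opening"],s["grip_force"])
E
```

```text
t 19.8 tcp [ 0.4654 -0.2013  0.206 ] grasp [ 0.5191 -0.2014  0.0607]
[[-0.935 -0.072  0.347]
 [-0.076  0.997 -0.   ]
 [-0.346 -0.027 -0.938]] tilt 0.354 [-0.56  0.42  2.04  0.47  0.43 -2.61]
to [0.5185, -0.2005, 0.0555] -> [0.015 0.007 0.031]
[ 0.51343829  0.29457402 -3.77214246] [-0.00437898  0.35809529 -0.00971783] 0.049141956778416755 54.363638162612915
```

step_arm(targets=[[0.005,0,0.015,0,40],[0.01,0,0.03,0,40],[0.012,0,0.037,0,40],[0.012,0,0.037,0,40]])

```text
t: 20.3
ee_pos: [0.4656, -0.2012, 0.2017]
eef_rot: [-0.038, 0.983, -0.007, 0.177]
wrist_force: [-8.0, 1.0, 22.6]
opening: 0.049
grip_force: 57.3
```

step_arm(targets=[[0,0,-0.01,0,40],[0,0,-0.015,0,62],[0,0,-0.015,0,70],[0,0,-0.015,0,75],[0,0,-0.015,0,75],[0,0,-0.015,0,75]])

```text
t: 21.05
ee_pos: [0.4645, -0.2011, 0.2008]
eef_rot: [-0.038, 0.984, -0.006, 0.174]
wrist_force: [0.8, -0.3, -0.4]
opening: 0.0642
grip_force: 0.0
```

step_arm(targets=[[0,0,-0.2,0,85],[0,0,-0.5,0,100],[0,0,-0.9,0,100],[0,0,-1,0,100],[0,0,-1,0,100]])

```text
t: 21.68
ee_pos: [0.4127, -0.2015, 0.3433]
eef_rot: [-0.038, 0.984, -0.007, 0.176]
wrist_force: [-0.3, 0.5, 0.3]
opening: 0.0857
grip_force: 0.0
```

```bash
python3 - <<'E'
from h import *
info()
w=cv2.cvtColor(capture("wrist"),cv2.COLOR_RGB2BGR);t=cv2.cvtColor(capture("top"),cv2.COLOR_RGB2BGR)
o=np.zeros((600,800,3),np.uint8);o[:420,:560]=w;o[420:,:]=0
o[:600,560:]=cv2.resize(t[170:290,200:248+0],(240,600)); o[420:600,:560]=cv2.resize(t[170:290,270:430+213],(560,180)) if 0 else cv2.resize(t[180:276,180:479],(560,180))
cv2.imwrite("pics/v1.png",o)
E
```

```text
t 21.675 tcp [ 0.4127 -0.2015  0.3433] grasp [ 0.4665 -0.2016  0.1979]
[[-0.935 -0.071  0.347]
 [-0.076  0.997 -0.001]
 [-0.346 -0.027 -0.938]] tilt 0.354 [-0.64  0.14  1.96  0.3   0.78 -2.47]
```

View pics/v1.png

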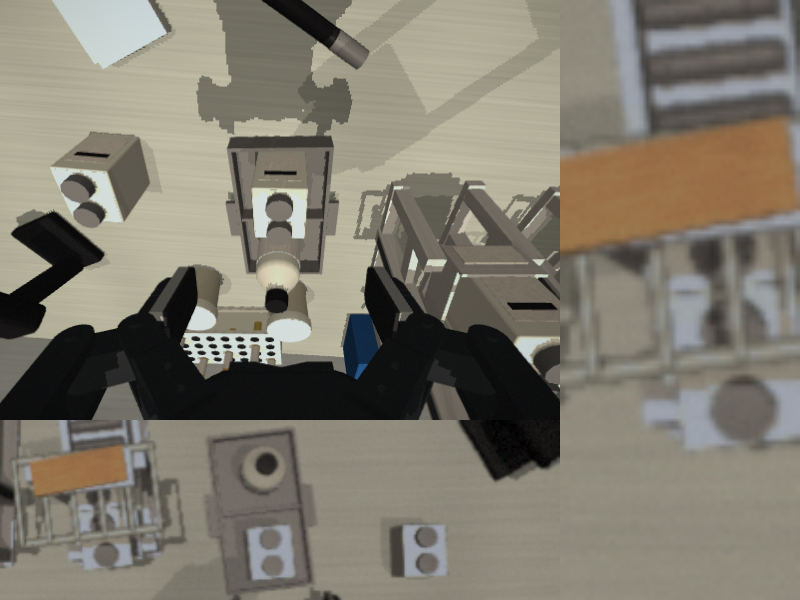

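step_arm(targets=[[0.35,0.8,-0.22,0,100],[0.35,0.8,-0.22,0,100],[0.35,0.8,-0.22,0,100]])

```text
t: 22.15
ee_pos: [0.3403, -0.0825, 0.3494]
eef_rot: [-0.039, 0.984, -0.004, 0.171]
wrist_force: [0.2, -0.6, -0.3]
opening: 0.0856
grip_force: 0.0
```

step_arm(targets=[[0.35,0.8,-0.22,0,100],[0.35,0.8,-0.22,0,100],[0.35,0.8,-0.22,0,100]])

```text
t: 22.52
ee_pos: [0.2722, 0.0325, 0.3605]
eef_rot: [-0.041, 0.984, -0.005, 0.173]
wrist_force: [0.3, -0.4, -0.3]
opening: 0.0854
grip_force: 0.0
```

step_arm(targets=[[0.8,0,0.6,0,100],[0.8,0,0.6,0,100],[0.8,0,0.6,0,100],[0.8,0,0.6,0,100]])

```text
t: 23.02
ee_pos: [0.248, 0.0289, 0.3144]
eef_rot: [-0.037, 0.988, -0.007, 0.153]
wrist_force: [0.2, 0.2, -0.1]
opening: 0.0857
grip_force: 0.0
```

```bash
python3 - <<'E'
from h import *
info()
p=camera_params("top");uv=np.array([(270,539),(272,566)])*1.0;uv=np.c_[uv[:,0]*299/560+180,(uv[:,1]-420)*96/180+180]
print(unproj(p,uv,.09).mean(0))
E
```

```text
t 23.025 tcp [0.248  0.0289 0.3144] grasp [0.2949 0.0285 0.1666]
[[-0.95  -0.071  0.303]
 [-0.076  0.997 -0.003]
 [-0.301 -0.026 -0.953]] tilt 0.307 [-0.07 -0.14  2.33  0.03  0.65 -1.73]
[ 0.52162491 -0.20121378  0.09      ]
```

step_arm(targets=[[0.75,0,0.65,0,100],[0.75,0,0.65,0,100],[0.75,0,0.65,0,100]])

```text
t: 23.4
ee_pos: [0.2553, 0.0331, 0.3021]
eef_rot: [-0.037, 0.99, -0.009, 0.132]
wrist_force: [0.3, -0.5, 0.5]
opening: 0.0852
grip_force: 0.0
```

step_arm(targets=[[0.7,0,0.65,0,100],[0.7,0,0.65,0,100],[0.7,0,0.65,0,100]])

```text
t: 23.78
ee_pos: [0.2664, 0.039, 0.2853]
eef_rot: [-0.037, 0.993, -0.011, 0.111]
wrist_force: [0.7, 0.7, 0.2]
opening: 0.0854
grip_force: 0.0
```

step_arm(targets=[[0.7,0,0.6,0,100],[0.7,0,0.6,0,100],[0.7,0,0.6,0,100]])

```text
t: 24.15
ee_pos: [0.2734, 0.0469, 0.269]
eef_rot: [-0.036, 0.995, -0.014, 0.089]
wrist_force: [0.0, 0.6, 0.3]
opening: 0.0854
grip_force: 0.0
```

```bash
python3 - <<'E'
from h import *
info()
E
```

```text
t 24.15 tcp [0.2734 0.0469 0.269 ] grasp [0.3012 0.0437 0.1166]
[[-0.981 -0.07   0.179]
 [-0.075  0.997 -0.021]
 [-0.177 -0.034 -0.984]] tilt 0.181 [ 0.04  0.04  2.33 -0.05  0.59 -1.57]
```

step_arm(targets=[[0.75,0,0.5,0,100],[0.75,0,0.5,0,100],[0.75,0,0.5,0,100]])

```text
t: 24.52
ee_pos: [0.2665, 0.0575, 0.2639]
eef_rot: [-0.036, 0.997, -0.017, 0.068]
wrist_force: [-0.2, -1.0, -0.1]
opening: 0.0853
grip_force: 0.0
```

step_arm(targets=[[0.75,0,0.5,0,100],[0.75,0,0.5,0,100],[0.75,0,0.5,0,100]])

```text
t: 24.9
ee_pos: [0.256, 0.0728, 0.2611]
eef_rot: [-0.035, 0.998, -0.022, 0.049]
wrist_force: [0.6, 0.2, -0.4]
opening: 0.0851
grip_force: 0.0
```

step_arm(targets=[[0.75,0,0.5,0,100],[0.75,0,0.5,0,100],[0.75,0,0.5,0,100]])

```text
t: 25.28
ee_pos: [0.2385, 0.0948, 0.2607]
eef_rot: [-0.035, 0.999, -0.028, 0.03]
wrist_force: [0.4, -0.1, 0.5]
opening: 0.0854
grip_force: 0.0
```

```bash
python3 - <<'E'
from h import *
info()
p=camera_params("top")
# pack spare: caps and yaw from original top view
sp=np.array([[.5349,-.3789],[.5061,-.3784]]);print(sp.mean(0),np.arctan2(*(sp[0]-sp[1])[::-1]))
E
```

```text
t 25.275 tcp [0.2385 0.0948 0.2607] grasp [0.248  0.0863 0.1062]
[[-0.996 -0.067  0.062]
 [-0.071  0.996 -0.054]
 [-0.058 -0.059 -0.997]] tilt 0.082 [ 0.27  0.07  2.33 -0.11  0.71 -1.29]
[ 0.5205  -0.37865] -0.017359367166188584
```

```bash
python3 - <<'E'
from kin import *
s0=Rn.from_euler("z",-.09)*R0
for nm,R in(("as is",s0),("half",s0*E_("z",np.pi))):
    j0=s["joints"].copy()
    if nm=="half": j0[5]+=3.1
    print(nm,[ik(g,R,j0) for g in([.5205,-.3787,.25],[.5205,-.3787,.05],[.694,-.009,.21])])
go([.5205,-.3787,.25]);go([.45,-.2,.3])
E
```

```text
as is [(array([-0.69,  0.36,  1.42, -0.01,  1.27, -2.24]), np.float64(0.0)), (array([-0.69,  0.57,  1.65, -0.01,  0.84, -2.23]), np.float64(0.0)), (array([-0.05,  0.47,  1.34, -0.06,  1.27, -1.58]), np.float64(0.0))]
half [(array([-0.69,  0.36,  1.42, -0.01,  1.27,  0.9 ]), np.float64(0.0)), (array([-0.69,  0.57,  1.65, -0.01,  0.84,  0.91]), np.float64(0.0)), (array([-0.05,  0.47,  1.34, -0.06,  1.27,  1.56]), np.float64(0.0))]
to [0.5205, -0.3787, 0.25] -> [-1.645 -3.267 -0.675]
to [0.45, -0.2, 0.3] -> [-1.28  -2.068 -1.101]
```

step_arm(targets=[[-0.2,-0.8,-0.7,0.028,100],[-0.2,-0.8,-0.7,0.028,100],[-0.2,-0.8,-0.7,0.028,100],[-0.2,-0.8,-0.7,0.028,100]])

```text
t: 25.78
ee_pos: [0.2716, -0.0187, 0.3761]
eef_rot: [0.012, 0.999, -0.028, 0.034]
wrist_force: [-0.1, 0.6, -0.3]
opening: 0.0857
grip_force: 0.0
```

step_arm(targets=[[-0.6,-1,0,0,100],[-0.6,-1,0,0,100],[-0.6,-1,0,0,100],[-0.6,-1,0,0,100]])

```text
t: 26.28
ee_pos: [0.3588, -0.1704, 0.3866]
eef_rot: [0.011, 0.999, -0.027, 0.031]
wrist_force: [0.1, 1.0, 0.2]
opening: 0.0853
grip_force: 0.0
```

step_arm(targets=[[-0.4,-1,0,0,100],[-0.4,-1,0,0,100],[-0.4,-1,0,0,100],[-0.4,-1,0,0,100]])

```text
t: 26.78
ee_pos: [0.4144, -0.3197, 0.3977]
eef_rot: [0.01, 0.999, -0.026, 0.03]
wrist_force: [-0.2, 0.3, -0.1]
opening: 0.0855
grip_force: 0.0
```

```bash
python3 - <<'E'
from h import *
info();go([.5205,-.3787,.25])
p=camera_params("wrist")
cv2.imwrite("pics/w3.png",cv2.cvtColor(capture("wrist"),cv2.COLOR_RGB2BGR))
print(proj(p,[[.5349,-.3789,.085],[.5061,-.3784,.085]]))
E
```

```text
t 26.775 tcp [ 0.4144 -0.3197  0.3977] grasp [ 0.4236 -0.328   0.2432]
[[-0.998  0.022  0.059]
 [ 0.019  0.998 -0.053]
 [-0.06  -0.052 -0.997]] tilt 0.08 [-0.74  0.22  1.65  0.    1.19 -2.29]
to [0.5205, -0.3787, 0.25] -> [-0.654 -0.326  0.011]
[[246.04249097 281.37820297]
 [244.76412671 259.50536157]]
```

View pics/w3.png

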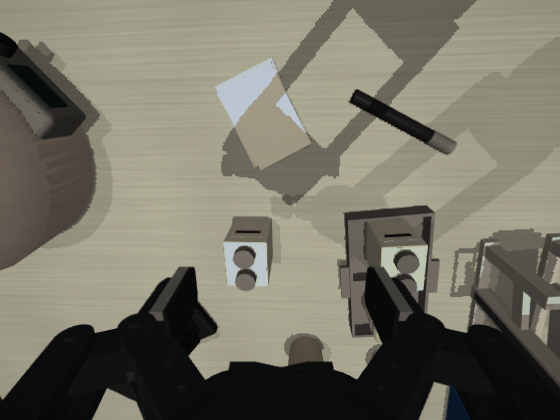

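step_arm(targets=[[-0.65,-0.33,0,0,100],[-0.65,-0.33,0,0,100],[-0.65,-0.33,0,0,100],[-0.65,-0.33,0,0,100]])

```text
t: 27.32
ee_pos: [0.5091, -0.368, 0.4067]
eef_rot: [0.009, 0.999, -0.026, 0.029]
wrist_force: [-0.6, 0.3, 0.6]
opening: 0.0853
grip_force: 0.0
```

```bash
python3 - <<'E'
from h import *
info();go([.5195,-.379,.12]);go([.5195,-.379,.05])
E
```

```text
t 27.325 tcp [ 0.5091 -0.368   0.4067] grasp [ 0.518  -0.376   0.2521]
[[-0.998  0.019  0.057]
 [ 0.016  0.999 -0.052]
 [-0.058 -0.051 -0.997]] tilt 0.077 [-0.69  0.36  1.42 -0.    1.28 -2.24]
to [0.5195, -0.379, 0.12] -> [0.041 0.025 0.88 ]
to [0.5195, -0.379, 0.05] -> [0.068 0.048 1.345]
```

step_arm(targets=[[0.02,0.01,0.4,0,100],[0.04,0.025,0.8,0,100],[0.04,0.025,0.88,0,100],[0.04,0.025,0.88,0,100]])

```text
t: 27.82
ee_pos: [0.5115, -0.3732, 0.2761]
eef_rot: [0.01, 0.999, -0.027, 0.03]
wrist_force: [-0.4, -0.1, 0.7]
opening: 0.0855
grip_force: 0.0
```

step_arm(targets=[[0.01,0.01,0.16,0,100],[0.02,0.02,0.32,0,100],[0.03,0.023,0.465,0,100],[0.03,0.023,0.465,0,100]])

```text
t: 28.32
ee_pos: [0.5121, -0.3744, 0.2072]
eef_rot: [0.01, 0.999, -0.027, 0.031]
wrist_force: [-0.8, 0.0, 0.5]
opening: 0.0857
grip_force: 0.0
```

step_arm(targets=[[0,0,0,0,40],[0,0,0,0,40],[0,0,0,0,40],[0,0,0,0,40],[0,0,0,0,40],[0,0,0,0,40]], force=40)

```text
t: 29.08
ee_pos: [0.5124, -0.3742, 0.2083]
eef_rot: [0.01, 0.999, -0.028, 0.032]
wrist_force: [-0.8, 1.7, 9.0]
opening: 0.0502
grip_force: 40.7
```

```bash
python3 - <<'E'
from h import *
info();s=state();print(s["wrist_force"],s["opening"],s["grip_force"])
E
```

```text
t 29.075 tcp [ 0.5124 -0.3742  0.2083] grasp [ 0.5222 -0.3829  0.0539]
[[-0.998  0.021  0.063]
 [ 0.018  0.998 -0.056]
 [-0.064 -0.055 -0.996]] tilt 0.085 [-0.7   0.56  1.64 -0.    0.86 -2.25]
[-0.82446096  1.65225673  8.96797141] 0.05018658421497104 40.69354322506115
```

step_arm(targets=[[0,0,-0.1,0,40],[0,0,-0.3,0,40],[0,0,-0.6,-0.02,40],[0,0,-1,-0.038,40],[0,0,-1,-0.038,40]])

```text
t: 29.7
ee_pos: [0.5039, -0.367, 0.3623]
eef_rot: [-0.05, 0.998, -0.033, 0.034]
wrist_force: [-0.3, -1.3, -3.7]
opening: 0.05
grip_force: 42.8
```

step_arm(targets=[[-0.5,0,-0.4,0,40],[-1,0,-0.8,0,40],[-1,0,-0.8,0,40],[-1,0,-0.8,0,40],[-1,0,-0.8,0,40]])

```text
t: 30.32
ee_pos: [0.6441, -0.3438, 0.4814]
eef_rot: [-0.05, 0.998, -0.028, 0.027]
wrist_force: [-0.7, -0.6, -3.9]
opening: 0.0499
grip_force: 42.7
```

```bash
python3 - <<'E'
from kin import *
info();print(s["wrist_force"],s["opening"],s["grip_force"],ik([.693,-.009,.21],R0))
go([.693,-.009,.28]);go([.693,-.009,.21])
E
```

```text
t 30.325 tcp [ 0.6441 -0.3438  0.4814] grasp [ 0.653  -0.3521  0.3269]
[[-0.993 -0.099  0.058]
 [-0.102  0.993 -0.053]
 [-0.052 -0.059 -0.997]] tilt 0.079 [-0.54  0.47  1.06 -0.02  1.54 -2.22]
[-0.66334477 -0.55768016 -3.88845275] 0.0499431427372083 42.74170060409233 (array([-0.05,  0.47,  1.34, -0.05,  1.27, -1.71]), np.float64(0.0))
to [0.693, -0.009, 0.28] -> [-0.482  2.264  0.205]
to [0.693, -0.009, 0.21] -> [-0.457  2.292  0.67 ]
```

step_arm(targets=[[-0.3,0.4,0,0,40],[-0.4,0.75,0,0,40],[-0.4,0.75,0,0,40],[-0.4,0.75,0,0,40]])

```text
t: 30.82
ee_pos: [0.6918, -0.2263, 0.4777]
eef_rot: [-0.05, 0.998, -0.029, 0.027]
wrist_force: [0.8, -0.5, -4.1]
opening: 0.0497
grip_force: 42.8
```

step_arm(targets=[[-0.03,0.4,0,0,40],[-0.05,0.75,0,0,40],[-0.05,0.75,0,0,40],[-0.05,0.75,0,0,40]])

```text
t: 31.32
ee_pos: [0.6888, -0.1155, 0.4729]
eef_rot: [-0.049, 0.998, -0.03, 0.028]
wrist_force: [-0.6, -0.8, -2.6]
opening: 0.05
grip_force: 43.0
```

step_arm(targets=[[-0.03,0.4,0,0,40],[-0.03,0.75,0.1,0,40],[-0.03,0.75,0.2,0,40],[-0.03,0.75,0.2,0,40],[-0.03,0.75,0.2,0,40]])

```text
t: 31.95
ee_pos: [0.685, -0.0056, 0.4371]
eef_rot: [-0.049, 0.998, -0.029, 0.029]
wrist_force: [-0.1, -0.2, -2.0]
opening: 0.05
grip_force: 43.2
```

```bash
python3 - <<'E'
from h import *
info();go([.693,-.009,.225]);go([.693,-.009,.21])
p=camera_params("wrist");c=cv2.cvtColor(capture("wrist"),cv2.COLOR_RGB2BGR)
d=cv2.cvtColor(capture("top"),cv2.COLOR_RGB2BGR)
o=np.zeros((420,800,3),np.uint8);o[:,:560]=c;o[:,560:]=cv2.resize(d[120:260,190:270],(240,420),interpolation=cv2.INTER_CUBIC)
cv2.imwrite("pics/w4.png",o)
E
```

```text
t 31.95 tcp [ 0.685  -0.0056  0.4371] grasp [ 0.6945 -0.0142  0.2826]
[[-0.994 -0.095  0.061]
 [-0.099  0.994 -0.056]
 [-0.055 -0.061 -0.997]] tilt 0.083 [-0.05  0.43  1.24 -0.05  1.42 -1.72]
to [0.693, -0.009, 0.225] -> [0.028 0.059 0.38 ]
to [0.693, -0.009, 0.21] -> [0.033 0.065 0.48 ]
```

View pics/w4.png

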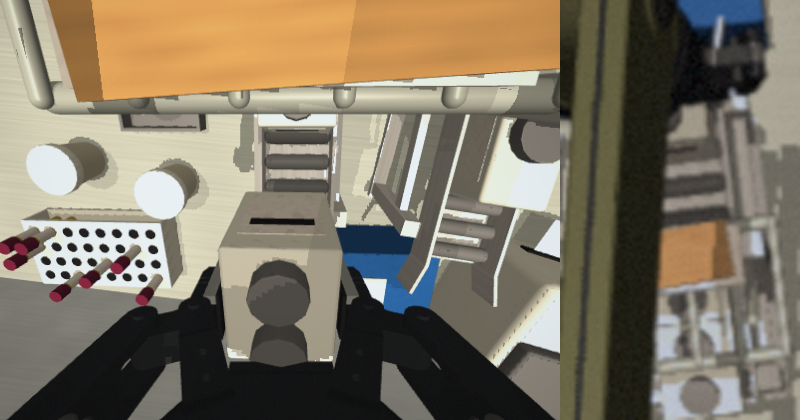

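```bash
python3 - <<'E'
from h import *
p=camera_params("wrist");q=[.5197,-.0266,.1]
for s in(.12,.1425,.165):print(s,proj(p,[lane_pt(q,s,y,0) for y in(-.0295,0,.0295)]).round(0).tolist())
R=info()[1];g=state()["ee_pos"]+.155*R[:,2]
# pack box under pads, assuming pack z along world up / along tool
yl=np.array([-.1,.995,0])
for z in(np.array([0,0,1.]),-R[:,2]+.06*R[:,0]):
  b=g-.0539*z;print("origin",b,"lane y",(b-[q[0],q[1],0])@yl,"top front edge px",proj(p,[b+.072*z-.03*np.array([.995,.1,0])+y*yl for y in(-.025,.025)]).round(0).tolist(),"bottom",proj(p,[b-.03*np.array([.995,.1,0])+y*yl for y in(-.025,.025)]).round(0).tolist())
E
```

```text
0.12 [[263.0, 131.0], [297.0, 131.0], [331.0, 131.0]]
0.1425 [[263.0, 157.0], [296.0, 157.0], [330.0, 157.0]]
0.165 [[263.0, 182.0], [296.0, 183.0], [329.0, 183.0]]
t 32.05 tcp [ 0.685  -0.0051  0.4377] grasp [ 0.6946 -0.0137  0.2832]
[[-0.993 -0.096  0.062]
 [-0.099  0.994 -0.055]
 [-0.057 -0.061 -0.997]] tilt 0.083 [-0.05  0.42  1.24 -0.05  1.42 -1.72]
origin [ 0.6946302  -0.01369182  0.22931656] lane y -0.004649382676347057 top front edge px [[218.0, 250.0], [344.0, 253.0]] bottom [[247.0, 193.0], [328.0, 194.0]]
origin [ 0.70119597 -0.01635325  0.22968642] lane y -0.0079540784818745 top front edge px [[220.0, 245.0], [347.0, 248.0]] bottom [[243.0, 202.0], [322.0, 203.0]]
```

step_arm(targets=[[0.01,0.03,0.15,0,40],[0.03,0.06,0.3,0,40],[0.03,0.065,0.38,0,40],[0.03,0.065,0.42,0,40],[0.03,0.065,0.42,0,40]])

```text
t: 32.67
ee_pos: [0.6833, 0.0021, 0.3733]
eef_rot: [-0.05, 0.998, -0.029, 0.029]
wrist_force: [-0.3, 0.6, -2.1]
opening: 0.0502
grip_force: 43.2
```

step_arm(targets=[[0,0,0.02,0,40],[0,0,0.04,0,40],[0,0,0.055,0,40],[0,0,0.055,0,40]])

```text
t: 33.17
ee_pos: [0.6834, 0.0021, 0.3647]
eef_rot: [-0.05, 0.998, -0.029, 0.029]
wrist_force: [0.2, 0.7, -2.0]
opening: 0.0503
grip_force: 43.2
```

```bash
python3 - <<'E'
from h import *
info();s=state();print(s["wrist_force"],s["opening"],s["grip_force"]);go([.693,-.009,.209])
E
```

```text
t 33.175 tcp [0.6834 0.0021 0.3647] grasp [ 0.6927 -0.0064  0.2102]
[[-0.993 -0.098  0.06 ]
 [-0.102  0.993 -0.055]
 [-0.054 -0.06  -0.997]] tilt 0.081 [-0.04  0.47  1.35 -0.05  1.26 -1.7 ]
[ 0.15315839  0.70109862 -2.04509524] 0.05033142808956827 43.218229450285435
to [0.693, -0.009, 0.209] -> [ 0.    -0.017  0.009]
```

step_arm(targets=[[0,-0.01,0.01,0,40],[0,-0.015,0.02,0,40]])

```text
t: 33.42
ee_pos: [0.6839, -0.0005, 0.3621]
eef_rot: [-0.05, 0.998, -0.029, 0.029]
wrist_force: [0.3, 0.9, -2.9]
opening: 0.0501
grip_force: 43.2
```

step_arm(targets=[[0,0,0.01,0,40],[0,0,0.02,0,40]])

```text
t: 33.67
ee_pos: [0.6848, -0.0004, 0.3612]
eef_rot: [-0.05, 0.998, -0.029, 0.031]
wrist_force: [-0.2, 0.4, 9.4]
opening: 0.0506
grip_force: 45.6
```

step_arm(targets=[[0,0,0.01,0,40],[0,0,0.015,0,40]])

```text
t: 33.92
ee_pos: [0.6851, -0.0004, 0.3611]
eef_rot: [-0.05, 0.998, -0.029, 0.032]
wrist_force: [-4.2, 1.5, 15.2]
opening: 0.05
grip_force: 46.7
```

step_arm(targets=[[0,0,0.01,0,40],[0,0,0.02,0,40],[0,0,0.02,0,60],[0,0,0.015,0,68],[0,0,0.01,0,80],[0,0,0,0,90]], force=20)

```text
t: 34.67
ee_pos: [0.6841, -0.0006, 0.3562]
eef_rot: [-0.05, 0.998, -0.029, 0.028]
wrist_force: [0.0, -0.1, -0.2]
opening: 0.0772
grip_force: 0.0
```

step_arm(targets=[[0,0,0,0,95],[0,0,0,0,100],[0,0,-0.15,0,100],[0,0,-0.4,0,100],[0,0,-0.7,0,100],[0,0,-1,0,100],[0,0,-1,0,100]])

```text
t: 35.55
ee_pos: [0.6756, 0.0077, 0.5118]
eef_rot: [-0.05, 0.998, -0.029, 0.034]
wrist_force: [1.0, 0.4, 0.1]
opening: 0.0851
grip_force: 0.0
```

```bash
python3 - <<'E'
from h import *
info();print(state()["wrist_force"])
p=camera_params("top");q=[.5197,-.0266,.1];print([proj(p,lane_pt(q,s,0,.085)).round(0).tolist() for s in(.0155,.0445,.0755,.1045,.1355,.1645)])
for n in("wrist","top","scene"):
    cv2.imwrite(f"pics/e_{n}.png",cv2.cvtColor(capture(n),cv2.COLOR_RGB2BGR))
p=camera_params("wrist");print([proj(p,lane_pt(q,s,0,.085)).round(0).tolist() for s in(.1045,.1355,.1645)])
E
```

```text
t 35.55 tcp [0.6756 0.0077 0.5118] grasp [ 0.6865 -0.0008  0.3574]
[[-0.993 -0.098  0.07 ]
 [-0.102  0.993 -0.055]
 [-0.065 -0.062 -0.996]] tilt 0.09 [-0.04  0.38  1.13 -0.05  1.56 -1.71]
[0.95133796 0.39609191 0.11475449]
[[[236.0, 252.0]], [[235.0, 237.0]], [[232.0, 220.0]], [[230.0, 205.0]], [[228.0, 188.0]], [[226.0, 173.0]]]
[[[280.0, 107.0]], [[280.0, 146.0]], [[279.0, 182.0]]]
```

```bash
python3 - <<'E'
import cv2,numpy as np
w=cv2.imread("pics/e_wrist.png");s=cv2.imread("pics/e_scene.png")
o=np.zeros((600,800,3),np.uint8);o[:600,:400]=cv2.resize(w[0:300,180:380],(400,600));o[:,400:]=cv2.resize(s[150:330,250:370],(400,600))
cv2.imwrite("pics/fin.png",o)
E
```

```text
(no output)
```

View pics/fin.png

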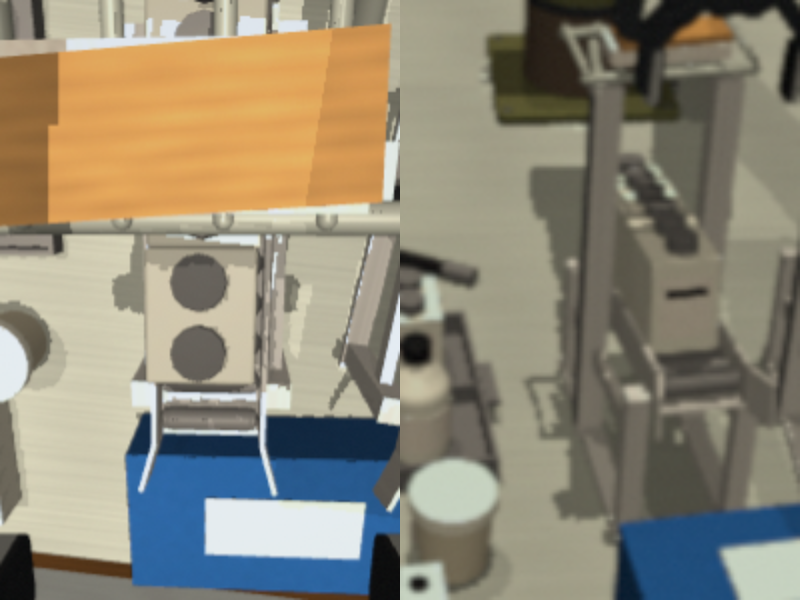

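```bash
python3 -c "
from workcell import *
print(finish_job())"
```

```text
the job is handed in; nothing more can be done
None
```

I handed the job in at about 36 s of the 69 s allowed; the hand-in gave no verdict. In the pictures, the old front pack stands upright in the tray's empty bay. The other two packs have rolled down to the stop, and the spare stands behind them, about 4 mm from where I expected and centred in the lane.

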